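# Balance a loaded spinner arm on its stand

### The arm

A 6-joint arm with a two-finger parallel gripper is mounted at the origin on the work surface; the furniture and walls round the work are solid. World frame = base frame: x ahead of the robot, y to its left, z up, the work surface at z = 0. Lengths are in m, angles in degrees, forces in N, time in s.
With the tool pointing down it reaches from about 0.35 to 0.875 m from the base axis. Payload 4.2 kg.
Tool frame: the origin (TCP) lies on the centre line of the jaws, within the pads' length; the fingertips stand 19 mm ahead of it and the grasp point (between the pads) is the TCP; z points along the fingers, y is the line along which they close (so a half turn about z gives the same grasp; the last joint's range is limited). The gripper opens to 87 mm and grips with 3 to 60 N. Pads are 19 mm wide; open, the fingers measure 117 mm over their backs; the gripper's body (75 mm by 190 mm) begins 51 mm behind the grasp point.
Start: joints at [81.394, 22.042, 0.453, 0, -68.411, -14.817], TCP at [0.248, 0.573, 0.242] pointing down, gripper open.
Joint ranges: [-179.83, 179.83], [-69.29, 118.12], [-61.27, 80.66], [-181.25, 117.63], [-171.15, -9.14], [-177.46, 177.46]. Speed limits (degrees/s): [159.86, 159.86, 180, 180, 180, 180].

### API

Orientations are given as a 3x3 rotation matrix whose columns are the frame's x, y, z axes.
In Python, from station import sense, capture, finish_job, search_frame, masks_of gives the robot as it stands.
- The arm moves only by the tool drive_tool, never from a script. Its argument "rows" is a list of rows, each a list of 7 numbers: the opening in per cent of the stroke, from 0 (shut) to 100 (fully open), then the shift along the world's x, y, z in mm, then the turn, a rotation vector about the world's x, y, z in rad. In form: [[fingers, dx, dy, dz, wx, wy, wz], ...]. A call has 1 to 5 rows; each row shifts and turns the commanded pose from where the row before left it; what a row does not reach is not made up. A row lasts 1/12 s, in which the tool goes at most 41.7 mm and 7.16 degrees, less where a joint would pass 70% of its speed; a pose out of reach is approached as far as the arm can. A call is refused whole if a number of a shift passes 41.7 or a number of a turn 0.125, either way. A call with a gripper value outside its range is refused whole. The fingers move at their own pace and stop on an object; the grip force is fixed at half the most. Time passes only in rows, so rows that do not move let the fingers close. It gives the time, the measured TCP pose, the force, the opening and the grip force at its end, in the units of the state.
- sense(): the state, without advancing time (a new reading comes with each control period).
- capture(name): name is "scene" or "top" or "wrist"; returns a dict with "frame" (420x560x3 uint8, red, green, blue), "z_map" (420x560 float32, m along the optical axis (not along the pixel's ray), 0 where there is no reading), "fx", "fy", "cx", "cy" (pixels), "R" (3x3) and "t" (3): a world point X has camera coordinates R X + t; the wrist camera has in their place "T_tool_cam" (4x4, takes a point from camera to tool coordinates, whose origin is the TCP and whose axes are the flange's). Camera axes: x right, y down, z forward; pixel columns grow to the right and rows downward; lengths in m; the calibration is good to about 2 mm. The wrist camera is an equidistant fisheye: a pixel r from the principal point sees the ray r / f radians off the axis. A picture is of the moment at which its call begins: read the wrist's pose just before it.
- finish_job(): hands the job in; it is judged then, once.
Trained networks look in a picture, given as the dict that the camera call returned (one of the last four; its "shot" number tells which), for a name from the list of things; names that differ only in an ending like _2 or _b are one class to them, and where a whole thing is asked for, a point or a joint stands for the part that bears it (a point fixed in the world has none). Each returns a list of dicts, best first, with "p" (0 to 1); they miss things now and then, are a little off and sometimes report something else, mostly with a low value. They report only what shows in the picture. A call takes as long as a camera call. They do not tell look-alikes from the thing itself.
- search_frame(label, picture): "xy" ([column, row] in pixels, amid what is visible of it).
- masks_of(label, picture): "region" (420x560 bool, what is visible of it) and "xy" ([column, row] in pixels, amid what is visible of it).
The state is a dict: "time_s": time; "joints": joint angles; "joint_velocities": joint speeds; "effort": joint torques, N m; "tcp_pos": TCP position; "ee_rot": TCP orientation; "wrist_force": force on the tool from outside, world axes, zero at the start; "moment": the same for the moment, N m; "gripper_width": opening from 0.0 (shut) to 1.0 (fully open); "gripper_force": force on a finger pad.
Only numpy, scipy, OpenCV 4.12 (cv2) and the standard library are available. Lean on these libraries where they do the work, as an engineer would, in place of code of your own. Each camera call takes 0.05 s, during which the arm holds its last target. There are 200 camera calls.

### The job

Balance this spinner arm with its two tins before it goes on its machine: shift a ring weight from the spigot at the end that hangs low to the free spigot at the high end, so that the arm rests level by itself. The arm will be spun, so the weight has to be pushed right down past the spigot's spring balls until it clicks home flat on its seat; but never load the arm with more than 30 N in any direction, as that ruins the pivot bearings. Leave the tins in their cups and the other things on the bench where they are.

Things in the scene. Friction and masses are not known exactly. Their poses are not given: they have to be found in the camera images.
- stand: grey balancing stand carrying the arm, fixed to the bench: foot 150 x 120 x 14 mm, fork cheeks up to 96 mm. Origin: centre of its underside. The pivot axis is the stand's own x axis, 88 mm above the origin; the bare aluminium arm lies along its own y axis (+y: left end, -y: right end).
- rotor (a joint): tilt of the arm in rad: 0 level, positive = left (+y) end up. It starts resting on one of its two stops, rubber-headed screws set by hand somewhere between 0.045 and 0.075 either way, not alike, that yield by about 1 mm at the arm's end when pressed. It rocks freely, a weak return force holds it near level when balanced, and swinging dies out within 2 s.
- spigot_left_near (a point): foot (seat) of the spigot at the left (+y) end, side nearer the robot; tilts with the arm, z up the spigot. Steel pin 16 mm thick, 31 mm tall, its last 9 mm tapering to 7 mm. Two spring balls on it (along the arm), 16 mm above the seat, stand 3 mm out. The pin stands on a crossbar 40 mm wide, 10 mm thick, 165 mm from the pivot and 55 mm off the arm's middle line.
- spigot_left_far (a point): foot (seat) of the spigot at the left (+y) end, side farther from the robot; tilts with the arm, z up the spigot. Steel pin 16 mm thick, 31 mm tall, its last 9 mm tapering to 7 mm. Two spring balls on it (along the arm), 16 mm above the seat, stand 3 mm out. The pin stands on a crossbar 40 mm wide, 10 mm thick, 165 mm from the pivot and 55 mm off the arm's middle line.
- spigot_right_near (a point): foot (seat) of the spigot at the right (-y) end, side nearer the robot; tilts with the arm, z up the spigot. Steel pin 16 mm thick, 31 mm tall, its last 9 mm tapering to 7 mm. Two spring balls on it (along the arm), 16 mm above the seat, stand 3 mm out. The pin stands on a crossbar 40 mm wide, 10 mm thick, 165 mm from the pivot and 55 mm off the arm's middle line.
- spigot_right_far (a point): foot (seat) of the spigot at the right (-y) end, side farther from the robot; tilts with the arm, z up the spigot. Steel pin 16 mm thick, 31 mm tall, its last 9 mm tapering to 7 mm. Two spring balls on it (along the arm), 16 mm above the seat, stand 3 mm out. The pin stands on a crossbar 40 mm wide, 10 mm thick, 165 mm from the pivot and 55 mm off the arm's middle line.
- small_weight: small plain steel ring weight, 40 mm outside, 19 mm bore, 12 mm thick, 92 g. Origin: centre of its underside; z along the bore. Starts home on one of the two near spigots, the large weight on the other. Home: flat on the seat, under the balls, with under 1 mm of play up and down.
- large_weight: large plain steel ring weight, 54 mm outside, 19 mm bore, 12 mm thick, 190 g. Origin: centre of its underside; z along the bore. Pushing either weight past the balls, or pulling it off, takes about 10 N: more than the free arm bears, so the arm swings towards its stop before the balls yield; then it slides down, dragging a little, until the seat stops it hard.
- full_tin: closed round tin 77 mm wide, 76 mm tall, about 0.65 kg, standing in the cup at one end of the arm. Origin: centre of its underside. It stays in its cup.
- small_tin: lower round tin 75 mm wide, 58 mm tall, about 0.16 kg, standing in the cup at the other end. Origin: centre of its underside. It stays in its cup.
- cup_left (a point): centre of the inner floor of the left (+y) cup, where a tin stands. Cups are aluminium, 89 mm wide, 50 mm deep, 95 mm from the pivot; their rim is level with the spigot seats.
- cup_right (a point): centre of the inner floor of the right (-y) cup, where a tin stands. Same size as the left cup.
- c_clamp: bystander: small C-shaped clamp, 120 x 103 x 16 mm, lying at the back left. Origin: centre of its underside.
- plaster_block: bystander: white plaster block, 53 x 70 x 29 mm, between robot and stand. Origin: centre of its underside.
- awl: bystander: awl with wooden handle, 128 mm long, between robot and stand. Origin: centre of its underside.
There are look-alikes about, which are no part of the job. What is shaped like the large_weight but yellow is not meant.

How it is judged (in metres and radians):
At the end, for the whole second after the job is handed in: the arm rests within 0.025 rad of level, slower than 0.05 rad/s (this takes both weights at the lighter tin's end); each weight lies flat under the balls, within 4 mm of a spigot's seat and 0.08 rad of square; both tins stand within 12 mm of their cups' floor centres; the fingers are off the arm (value of joint rotor between -0.025 and 0.025 rad and velocity of joint rotor between -0.05 and 0.05 rad/s and ((distance between small_weight and spigot_left_near below 0.004 m and angle between the z axis of small_weight and the z axis of spigot_left_near, either way round below 0.08 rad) or (distance between small_weight and spigot_left_far below 0.004 m and angle between the z axis of small_weight and the z axis of spigot_left_far, either way round below 0.08 rad) or (distance between small_weight and spigot_right_near below 0.004 m and angle between the z axis of small_weight and the z axis of spigot_right_near, either way round below 0.08 rad) or (distance between small_weight and spigot_right_far below 0.004 m and angle between the z axis of small_weight and the z axis of spigot_right_far, either way round below 0.08 rad)) and ((distance between large_weight and spigot_left_near below 0.004 m and angle between the z axis of large_weight and the z axis of spigot_left_near, either way round below 0.08 rad) or (distance between large_weight and spigot_left_far below 0.004 m and angle between the z axis of large_weight and the z axis of spigot_left_far, either way round below 0.08 rad) or (distance between large_weight and spigot_right_near below 0.004 m and angle between the z axis of large_weight and the z axis of spigot_right_near, either way round below 0.08 rad) or (distance between large_weight and spigot_right_far below 0.004 m and angle between the z axis of large_weight and the z axis of spigot_right_far, either way round below 0.08 rad)) and (distance between full_tin and cup_left below 0.012 m or distance between full_tin and cup_right below 0.012 m) and (distance between small_tin and cup_left below 0.012 m or distance between small_tin and cup_right below 0.012 m) and contact force between the fingers and stand below 0.1 N); the robot touches nothing.
It fails at once if the small weight is pressed or pulled on the arm with more than 30 N (contact force between small_weight and stand above 30 N).
It fails at once if the large weight is pressed or pulled on the arm with more than 30 N (contact force between large_weight and stand above 30 N).
It fails at once if the robot itself pushes the stand or its arm with more than 30 N (contact force between any of the fingers, the arm and stand above 30 N).
It fails at once if a tin is taken out of its cup (not ((distance between full_tin and cup_left below 0.012 m or distance between full_tin and cup_right below 0.012 m) and (distance between small_tin and cup_left below 0.012 m or distance between small_tin and cup_right below 0.012 m))).
It fails at once if a bystander is shifted by more than 30 mm (distance of any of c_clamp, plaster_block, awl from where it was at the start of the episode above 0.03 m).
It also fails if it takes over 45 s, if anything falls off the work surface, if the arm or the gripper's body presses on something with over 40 N, if the wrist force passes 120 N, or if a joint passes its speed limit or range.

## Working session

There is one attempt and no reset: what is moved stays moved. The work goes in short steps, Python scripts to look and compute and a tool call to move; the robot and the scene stay as the last step left them, time stands still between calls to the robot, and variables do not carry over. Pictures are saved under pics/ and viewed, at most 10 in all, crops included, and the job is handed in when it is done.

Besides the shell and the picture viewer there is one more tool, called as name(argument=value, ...), one argument or row to a line, values as JSON. drive_tool: Moves the arm, as the interface text tells. Its arguments: {"type":"object","properties":{"rows":{"type":"array"}},"required":["rows"]}

```bash
ls; mkdir -p pics; cat > h.py <<'E'
import numpy as np, cv2
from station import sense, capture, finish_job, search_frame, masks_of
def cloud(c):
    z=c["z_map"]; v,u=np.indices(z.shape)
    P=np.stack([(u-c["cx"])/c["fx"]*z,(v-c["cy"])/c["fy"]*z,z],-1)
    W=(P-np.array(c["t"]))@np.array(c["R"])
    W[z<=0]=np.nan
    return W
def save(c,n): cv2.imwrite("pics/"+n,c["frame"][:,:,::-1])
E
python3 - <<'E'
from h import *
s=sense(); print(s["time_s"],s["tcp_pos"],np.round(s["ee_rot"],3).tolist(),s["wrist_force"],s["gripper_width"])
for n in ("scene","top"):
    c=capture(n); W=cloud(c); save(c,n+".png"); np.savez(n+".npz",W=W,f=c["frame"])
    for l in ("stand","small_weight","large_weight","full_tin","small_tin","spigot_left_near","spigot_right_near","c_clamp","plaster_block","awl"):
        for m in masks_of(l,c)[:3]:
            p=W[m["region"]]; print(n,l,round(m["p"],2),np.round(m["xy"]),m["region"].sum(),np.round(np.nanmedian(p,0),3),np.round(np.nanpercentile(p,98,axis=0),3),np.round(np.nanpercentile(p,2,axis=0),3))
E
```

```text
pics
0.0 [0.248198   0.57299212 0.24044062] [[0.918, -0.398, -0.001], [-0.398, -0.918, -0.002], [0.0, 0.002, -1.0]] [-0.18337615  0.45138649  0.65815069] 0.9978641344328818
scene stand 0.89 [283. 235.] 4468 [0.481 0.017 0.075] [0.595 0.205 0.13 ] [ 0.421 -0.147  0.001]
scene small_weight 0.47 [327. 240.] 142 [ 0.471 -0.144  0.122] [ 0.492 -0.12   0.125] [ 0.461 -0.153  0.113]
scene large_weight 0.6 [220. 202.] 201 [0.414 0.179 0.1  ] [0.443 0.21  0.103] [0.396 0.163 0.091]
scene full_tin 0.69 [253. 205.] 640 [0.477 0.116 0.117] [0.518 0.163 0.125] [0.451 0.093 0.094]
scene small_tin 0.97 [316. 220.] 609 [ 0.517 -0.059  0.114] [1.482 0.896 0.12 ] [ 0.485 -0.092 -0.55 ]
scene spigot_left_near 0.92 [297. 225.] 2693 [ 0.486 -0.016  0.097] [0.612 0.213 0.133] [ 0.41  -0.151  0.   ]
scene spigot_right_near 0.87 [297. 226.] 2395 [ 0.485 -0.018  0.097] [0.6   0.206 0.134] [ 0.419 -0.15   0.049]
scene plaster_block 0.78 [223. 253.] 542 [0.372 0.094 0.024] [0.412 0.135 0.029] [0.354 0.071 0.001]
scene awl 0.68 [274. 293.] 397 [ 0.365 -0.103  0.023] [ 0.383 -0.057  0.029] [ 0.356 -0.131  0.006]
[... 506 characters left out ...]
ull_tin 0.72 [234. 210.] 1418 [0.489 0.134 0.121] [0.524 0.169 0.127] [0.455 0.098 0.085]
top small_tin 0.66 [329. 191.] 1307 [ 0.523 -0.051  0.116] [ 0.557 -0.018  0.121] [ 0.489 -0.085  0.079]
top spigot_left_near 0.81 [290. 200.] 4775 [0.513 0.019 0.102] [0.607 0.226 0.135] [ 0.446 -0.14   0.048]
top spigot_right_near 0.79 [289. 200.] 4485 [0.514 0.023 0.102] [0.607 0.226 0.135] [ 0.448 -0.138  0.059]
top c_clamp 0.64 [141. 173.] 948 [0.588 0.335 0.015] [0.671 0.372 0.019] [ 0.544  0.272 -0.   ]
top plaster_block 0.86 [250. 268.] 782 [0.381 0.109 0.028] [0.406 0.142 0.032] [0.357 0.076 0.002]
top awl 0.59 [348. 271.] 422 [ 0.373 -0.092  0.027] [ 0.386 -0.059  0.032] [ 0.36  -0.124  0.018]
```

```bash
python3 - <<'E'
from h import *
f=np.load("top.npz")["f"]
cv2.imwrite("pics/topc.png",cv2.resize(f[130:310,110:420],None,fx=2.5,fy=2.5,interpolation=cv2.INTER_CUBIC)[:,:,::-1])
E
```

```text
(no output)
```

View pics/topc.png

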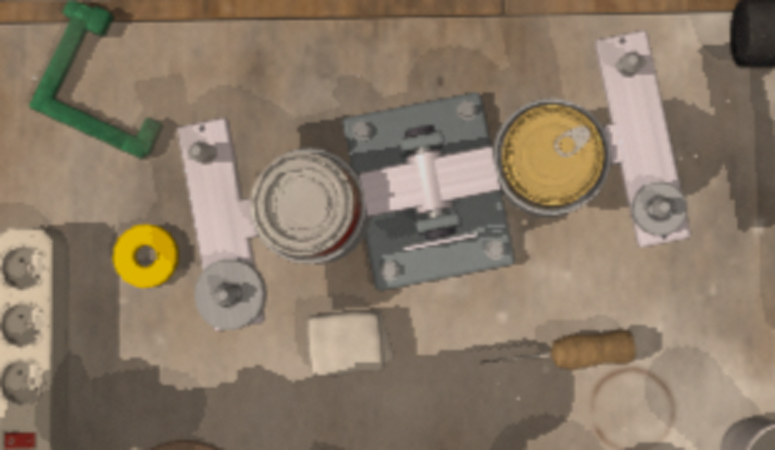

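View pics/scene.png

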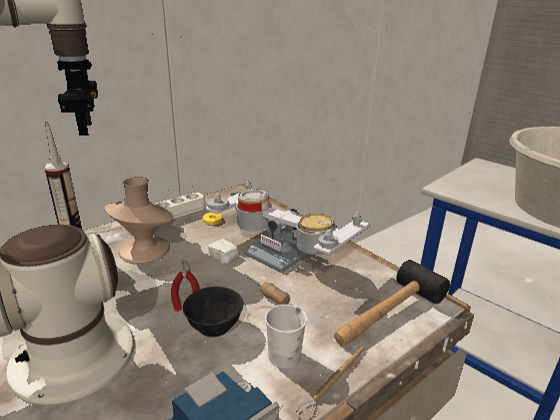

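Large grey weight: crop (230,293) is on the left near spigot, and it is the one to move. The lookalike is the yellow ring at crop (145,256); the small grey ring at (658,208) stays. The left end is low (z 0.102 against 0.124), with the tall full tin there. The free target is the right far spigot at crop (630,62). The camera shows the bar ends clearly, so I fit the frame next.

```bash
python3 - <<'E'
from h import *
from scipy.optimize import least_squares
d=np.load("top.npz"); W=d["W"]
ok=lambda lo,hi:(np.isfinite(W[...,2])&(W[...,2]>lo)&(W[...,2]<hi))
def ring(c,r,lo,hi):
    for _ in range(4):
        m=ok(lo,hi)&(np.hypot(W[...,0]-c[0],W[...,1]-c[1])<r+.004)
        p=W[m]; (cx,cy),R=cv2.minEnclosingCircle(p[:,:2].astype(np.float32))
        c=np.array([p[:,0].max()+p[:,0].min(),p[:,1].max()+p[:,1].min()])/2
    print("ring",np.round(c,4),cx,cy,R,len(p),np.median(p[:,2])); return c
L=ring((.425,.193),.027,.095,.112); S=ring((.483,-.13),.020,.118,.132)
v=L-S; print("dir deg",np.degrees(np.arctan2(v[1],v[0])),np.linalg.norm(v))
def pin(c,r,zlo):
    m=ok(zlo,.17)&(np.hypot(W[...,0]-c[0],W[...,1]-c[1])<r); p=W[m]; print("pin",np.round(p.mean(0),4),p[:,2].max(),len(p))
pin(L,.02,.112);pin(S,.018,.133)
pin((.53,.215),.03,.103);pin((.591,-.11),.03,.128)
# crossbar rects
for n,c,lo,hi in(("L",(.48,.21),.082,.101),("R",(.54,-.12),.105,.124)):
    m=ok(lo,hi)&(np.abs(W[...,0]-c[0])<.13)&(np.abs(W[...,1]-c[1])<.04)
    p=W[m]; print(n,len(p),np.median(p,0))
    # direction of outer edge
    im=p[:,:2].astype(np.float32)*1000; print(cv2.minAreaRect(im))
E
```

```text
ring [0.4232 0.1935] 0.423197478055954 0.1936865597963333 0.02743002399802208 575 0.10188516460414439
ring [ 0.4825 -0.1288] 0.4825720191001892 -0.12896165251731873 0.019939245656132698 296 0.12365433638392284
dir deg 100.42147968163236 0.32768440981054797
pin [0.4233 0.1939 0.1172] 0.12270641253959186 53
pin [ 0.4821 -0.1277  0.139 ] 0.144568526141774 57
pin [0.5305 0.2129 0.1146] 0.12236967460338724 71
pin [ 0.5894 -0.1077  0.1372] 0.1448370631863054 67
L 1364 [0.48870682 0.20435147 0.09029663]
((478.01080322265625, 199.89126586914062), (162.60488891601562, 54.02528762817383), 7.271613121032715)
R 1766 [ 0.53653463 -0.11603123  0.11210002]
((534.5347900390625, -106.91973114013672), (161.5391082763672, 67.30609130859375), 9.9342622756958)
```

drive_tool(
  rows=[
    [75,17,-35,0,0,0,0.117],
    [75,17,-35,0,0,0,0.117],
    [75,17,-35,0,0,0,0.117],
    [75,17,-35,0,0,0,0.117],
    [75,17,-35,0,0,0,0.117],
  ],
)

```text
time_s: 1.52
tcp_pos: [0.3338, 0.3968, 0.2417]
ee_rot: [[0.983, 0.182, 0.0], [0.182, -0.983, 0.0], [0.0, -0.0, -1.0]]
wrist_force: [1.1, 0.8, 0.0]
gripper_width: 0.771
gripper_force: 0.0
```

drive_tool(
  rows=[
    [75,16,-36,-6,-0.013,-0.0024,0],
    [75,16,-36,-6,-0.013,-0.0024,0],
    [75,16,-36,-6,-0.013,-0.0024,0],
    [75,16,-36,-6,-0.013,-0.0024,0],
    [75,16,-36,-6,-0.013,-0.0024,0],
  ],
)

```text
time_s: 1.93
tcp_pos: [0.4139, 0.2168, 0.2118]
ee_rot: [[0.984, 0.175, 0.013], [0.176, -0.982, -0.065], [0.001, 0.066, -0.998]]
wrist_force: [-0.4, 0.8, 0.3]
gripper_width: 0.753
gripper_force: 0.0
```

drive_tool(
  rows=[
    [75,7,-18,-5,0,0,0],
    [75,0,0,0,0,0,0],
    [75,0,0,0,0,0,0],
  ],
)

```text
time_s: 2.18
tcp_pos: [0.4207, 0.1996, 0.2066]
ee_rot: [[0.985, 0.173, 0.012], [0.173, -0.983, -0.065], [0.0, 0.066, -0.998]]
wrist_force: [0.3, 0.1, -0.5]
gripper_width: 0.751
gripper_force: 0.0
```

```bash
cat >> h.py <<'E'
def wcloud():
    s=sense(); c=capture("wrist"); z=c["z_map"]; v,u=np.indices(z.shape)
    a=u-c["cx"]; b=v-c["cy"]; r=np.hypot(a/c["fx"],b/c["fy"]); k=np.where(r>1e-6,np.tan(np.minimum(r,1.45))/np.maximum(r,1e-6),1)
    P=np.stack([a/c["fx"]*k*z,b/c["fy"]*k*z,z],-1); T=np.array(c["T_tool_cam"])
    W=(P@T[:3,:3].T+T[:3,3])@np.array(s["ee_rot"]).T+np.array(s["tcp_pos"]); W[z<=0]=np.nan
    return s,c,W
E
python3 - <<'E'
from h import *
s,c,W=wcloud(); save(c,"w1.png"); np.savez("w1.npz",W=W)
print(s["time_s"],s["tcp_pos"],np.round(s["ee_rot"],3).tolist(),s["wrist_force"],s["gripper_width"])
for m in masks_of("large_weight",c)[:3]:
    p=W[m["region"]]; p=p[np.isfinite(p[:,2])]
    print(m["p"],m["xy"],len(p),np.nanmedian(p,0),np.nanpercentile(p,1,axis=0),np.nanpercentile(p,99,axis=0))
    q=p[(p[:,2]>.09)&(p[:,2]<.112)]
    if len(q)>9: print(cv2.minEnclosingCircle(q[:,:2].astype(np.float32)))
E
```

```text
2.1833 [0.42068244 0.19955758 0.20655701] [[0.985, 0.173, 0.012], [0.173, -0.983, -0.065], [0.0, 0.066, -0.998]] [ 0.26067841  0.10684194 -0.53396623] 0.7513114596966924
0.75 [205.9, 139.3] 1744 [0.45506385 0.27689822 0.01200003] [0.4304748  0.25271011 0.00221073] [0.48004085 0.30291195 0.01388482]
0.73 [279.1, 199.0] 2990 [0.42552964 0.19330276 0.10076014] [0.39708951 0.16746257 0.08904568] [0.44908719 0.21755992 0.10385745]
((0.42252933979034424, 0.1925414353609085), 0.027294207364320755)
```

View pics/w1.png

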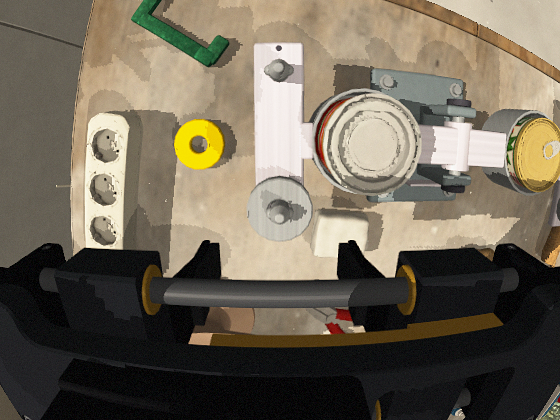

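The wrist view confirms it: grey ring on the left near spigot at (279,208), yellow decoy at (199,143), fingers either side. Descending.

drive_tool(
  rows=[
    [75,1.0,-2.0,-35,0,0,0],
    [75,0.5,-2.0,-35,0,0,0],
    [75,0.5,-2,-30,0,0,0],
    [75,0.3,-1,-11,0,0,0],
    [75,0,0,0,0,0,0],
  ],
)

```text
time_s: 2.7
tcp_pos: [0.4211, 0.1932, 0.093]
ee_rot: [[0.984, 0.176, 0.007], [0.177, -0.982, -0.069], [-0.005, 0.07, -0.998]]
wrist_force: [-0.8, -0.2, -1.0]
gripper_width: 0.747
gripper_force: 0.0
```

```bash
python3 - <<'E'
from h import *
s,c,W=wcloud(); save(c,"w2.png")
print(s["tcp_pos"],s["wrist_force"])
E
```

```text
[0.42106449 0.19315521 0.09298104] [-0.77181033 -0.20908968 -0.98780905]
```

View pics/w2.png

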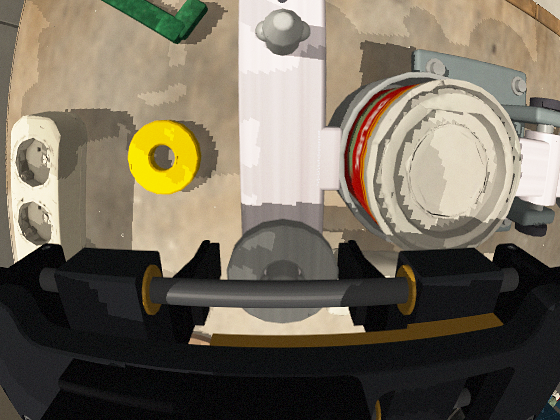

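The ring (280,265) sits between the fingers (210 and 348). A small correction, then close.

drive_tool(
  rows=[
    [75,1.5,0,2,0,0,0],
    [50,0,0,0,0,0,0],
    [50,0,0,0,0,0,0],
    [50,0,0,0,0,0,0],
    [50,0,0,0,0,0,0],
  ],
)

```text
time_s: 3.17
tcp_pos: [0.4248, 0.194, 0.0989]
ee_rot: [[0.984, 0.175, 0.014], [0.176, -0.982, -0.064], [0.003, 0.065, -0.998]]
wrist_force: [-1.0, 0.6, 6.2]
gripper_width: 0.614
gripper_force: 30.0
```

drive_tool(
  rows=[
    [50,0,0,0,0,0,0],
    [50,0,0,0,0,0,0],
  ],
)

```text
time_s: 3.33
tcp_pos: [0.4248, 0.194, 0.0989]
ee_rot: [[0.984, 0.175, 0.014], [0.176, -0.982, -0.064], [0.003, 0.065, -0.998]]
wrist_force: [-2.0, 0.8, 5.9]
gripper_width: 0.619
gripper_force: 30.0
```

drive_tool(
  rows=[
    [50,0,0,4,0.0236,0.0043,0],
    [50,0,-0.3,4,0.0236,0.0043,0],
    [50,0,-0.4,4,0.0236,0.0043,0],
    [50,0,-0.5,3,0.018,0.0033,0],
    [50,0,0,0,0,0,0],
  ],
)

```text
time_s: 3.75
tcp_pos: [0.4242, 0.1918, 0.1128]
ee_rot: [[0.985, 0.173, -0.004], [0.173, -0.985, 0.025], [0.0, -0.025, -1.0]]
wrist_force: [0.8, -1.1, -4.3]
gripper_width: 0.614
gripper_force: 30.0
```

drive_tool(
  rows=[
    [50,0,-0.4,3,0.018,0.0033,0],
    [50,0,-0.4,2.5,0.012,0.002,0],
    [50,0,0,1,0,0,0],
    [50,0,0,0,0,0,0],
  ],
)

```text
time_s: 4.08
tcp_pos: [0.4241, 0.1908, 0.1188]
ee_rot: [[0.985, 0.174, -0.01], [0.175, -0.983, 0.052], [-0.001, -0.053, -0.999]]
wrist_force: [3.3, -3.8, -5.4]
gripper_width: 0.618
gripper_force: 30.0
```

drive_tool(
  rows=[
    [50,0,0,1.5,0,0,0],
    [50,0,0,1.5,0,0,0],
    [50,0,0,0,0,0,0],
  ],
)

```text
time_s: 4.33
tcp_pos: [0.4242, 0.1907, 0.1215]
ee_rot: [[0.984, 0.175, -0.01], [0.175, -0.983, 0.052], [-0.001, -0.053, -0.999]]
wrist_force: [3.3, -4.3, -4.5]
gripper_width: 0.618
gripper_force: 30.0
```

drive_tool(
  rows=[
    [50,0,0,1,0,0,0],
    [50,0,0,0,0,0,0],
  ],
)

```text
time_s: 4.5
tcp_pos: [0.4242, 0.1908, 0.1225]
ee_rot: [[0.984, 0.175, -0.01], [0.176, -0.983, 0.052], [-0.001, -0.053, -0.999]]
wrist_force: [4.7, -4.6, -5.1]
gripper_width: 0.613
gripper_force: 30.0
```

drive_tool(
  rows=[
    [50,1,-1,1.5,0.008,0.0015,0],
    [50,0,0,1,0,0,0],
    [50,0,0,1,0,0,0],
    [50,0,0,0,0,0,0],
  ],
)

```text
time_s: 4.83
tcp_pos: [0.4247, 0.1904, 0.1266]
ee_rot: [[0.985, 0.175, -0.012], [0.175, -0.983, 0.061], [-0.001, -0.063, -0.998]]
wrist_force: [0.1, -0.8, -5.0]
gripper_width: 0.616
gripper_force: 30.0
```

drive_tool(
  rows=[
    [50,0,0,1.5,0,0,0],
    [50,0,0,1.5,0,0,0],
    [50,0,0,0,0,0,0],
  ],
)

```text
time_s: 5.08
tcp_pos: [0.4249, 0.1904, 0.1297]
ee_rot: [[0.985, 0.175, -0.011], [0.175, -0.983, 0.062], [-0.0, -0.063, -0.998]]
wrist_force: [-0.2, -1.9, -3.6]
gripper_width: 0.616
gripper_force: 30.0
```

```bash
python3 - <<'E'
from h import *
s,c,W=wcloud(); save(c,"w3.png")
print(s["tcp_pos"],s["wrist_force"])
f=c["frame"]; 
for m in masks_of("large_weight",c)[:3]:
    p=W[m["region"]]; print(m["p"],m["xy"],np.nanmedian(p,0),np.nanpercentile(p,98,axis=0))
E
```

```text
[0.42493775 0.19041563 0.12973899] [-0.21886115 -1.91870956 -3.57303564]
0.84 [201.1, 149.1] [0.45702254 0.27667632 0.01190302] [0.48056071 0.30137603 0.01336469]
0.58 [177.4, 30.2] [0.56170588 0.30579374 0.01296161] [0.58555897 0.36905292 0.01490774]
0.56 [279.7, 259.5] [0.43482816 0.19237838 0.13125921] [0.44881438 0.21524001 0.13340364]
```

View pics/w3.png

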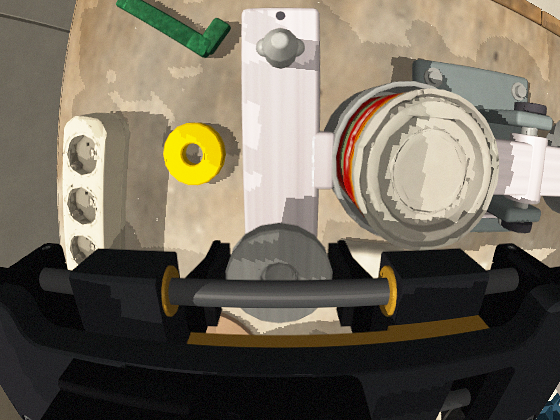

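The ring (280,262) has risen nearly to the pin's top (280,272), held. Keep raising.

drive_tool(
  rows=[
    [50,0,0,2,0,0,0],
    [50,0,0,2,0,0,0],
    [50,0,0,3,0,0,0],
    [50,0,0,3,0,0,0],
    [50,0,0,0,0,0,0],
  ],
)

```text
time_s: 5.6
tcp_pos: [0.4263, 0.1915, 0.141]
ee_rot: [[0.984, 0.176, -0.008], [0.176, -0.982, 0.064], [0.004, -0.065, -0.998]]
wrist_force: [0.3, -0.2, -1.6]
gripper_width: 0.611
gripper_force: 30.0
```

drive_tool(
  rows=[
    [50,0,0,5,0,0,0],
    [50,0,0,10,0,0,0],
    [50,0,0,15,0,0,0],
    [50,0,0,20,0,0,0],
    [50,0,0,0,0,0,0],
  ],
)

```text
time_s: 6.02
tcp_pos: [0.4275, 0.192, 0.1937]
ee_rot: [[0.984, 0.176, -0.003], [0.176, -0.982, 0.067], [0.008, -0.066, -0.998]]
wrist_force: [0.5, -0.3, -1.3]
gripper_width: 0.619
gripper_force: 30.0
```

```bash
python3 - <<'E'
from h import *
s,c,W=wcloud(); print(s["time_s"],s["tcp_pos"],np.round(s["ee_rot"],3).tolist(),s["wrist_force"],s["gripper_width"])
save(c,"w4.png")
R=np.array(s["ee_rot"]); 
for m in masks_of("large_weight",c)[:3]:
    p=W[m["region"]]; p=p[np.isfinite(p[:,2])]; t=(p-s["tcp_pos"])@R
    print(m["p"],m["xy"],np.median(p,0).round(4),"tool",np.median(t,0).round(4),np.percentile(t,[2,98],axis=0).round(4).tolist())
c=capture("top"); W=cloud(c)
ok=lambda c,r,lo,hi: W[np.isfinite(W[...,2])&(W[...,2]>lo)&(W[...,2]<hi)&(np.hypot(W[...,0]-c[0],W[...,1]-c[1])<r)]
for n,cc,lo in(("RF",(.590,-.108),.125),("LF",(.531,.213),.1)):
    p=ok(cc,.03,lo,.17); print(n,p.mean(0).round(4),p[:,2].max(),len(p))
p=ok((.4825,-.1288),.024,.118,.132);print("S",cv2.minEnclosingCircle(p[:,:2].astype(np.float32)),np.median(p[:,2]))
E
```

```text
6.0167 [0.42753035 0.19204368 0.19366749] [[0.984, 0.176, -0.003], [0.176, -0.982, 0.067], [0.008, -0.066, -0.998]] [ 0.53840546 -0.27517571 -1.26369857] 0.6191208651515681
0.96 [208.8, 149.1] [0.4562 0.2768 0.0119] tool [ 0.0418 -0.0662  0.187 ] [[0.0182, -0.091, 0.1846], [0.0654, -0.0414, 0.1973]]
0.9 [278.9, 256.6] [0.4374 0.1939 0.1953] tool [ 0.0101 -0.0009 -0.0016] [[-0.026, -0.0241, -0.0029], [0.0239, 0.0224, 0.0069]]
0.54 [550.4, 168.7] [ 0.5152 -0.0239  0.1122] tool [0.0478 0.2339 0.0666] [[0.0181, 0.2258, 0.0619], [0.0813, 0.2495, 0.0821]]
RF [ 0.5893 -0.1078  0.1367] 0.14526344530189012 71
LF [0.5304 0.2129 0.1144] 0.12373076443790622 72
S ((0.4821892976760864, -0.12875248491764069), 0.02001754567027092) 0.12375790572413256
```

View pics/w4.png

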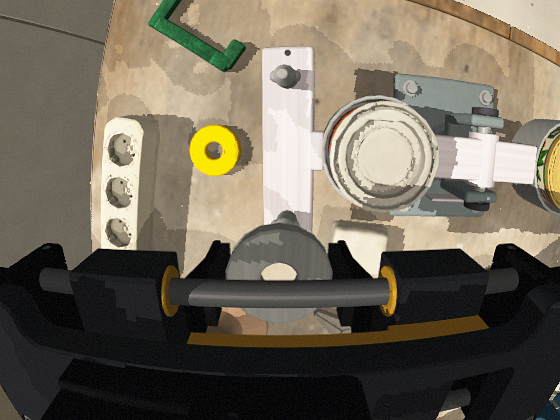

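The ring is free, clear of the pin (290,215), and the bore is seen open at (280,272). Carry it over to the right far spigot.

drive_tool(
  rows=[
    [50,16.4,-30,0,-0.013,-0.0024,0],
    [50,16.4,-30,0,-0.013,-0.0024,0],
    [50,16.4,-30,0,-0.013,-0.0024,0],
    [50,16.4,-30,0,-0.013,-0.0024,0],
    [50,16.4,-30,0,-0.013,-0.0024,0],
  ],
)

```text
time_s: 6.58
tcp_pos: [0.5071, 0.0389, 0.1882]
ee_rot: [[0.984, 0.175, -0.001], [0.175, -0.984, -0.004], [-0.002, 0.004, -1.0]]
wrist_force: [0.6, 0.4, -1.9]
gripper_width: 0.618
gripper_force: 30.0
```

drive_tool(
  rows=[
    [50,16.4,-30,0,-0.013,-0.0024,0],
    [50,16.4,-30,0,-0.013,-0.0024,0],
    [50,16.4,-30,0,-0.013,-0.0024,0],
    [50,16.4,-30,0,-0.013,-0.0024,0],
    [50,16.4,-30,0,-0.013,-0.0024,0],
  ],
)

```text
time_s: 7.0
tcp_pos: [0.589, -0.1111, 0.1877]
ee_rot: [[0.985, 0.175, 0.01], [0.175, -0.982, -0.069], [-0.002, 0.069, -0.998]]
wrist_force: [-0.2, 0.1, -2.3]
gripper_width: 0.615
gripper_force: 30.0
```

drive_tool(
  rows=[
    [50,0,0,0,0,0,0],
    [50,0,0,0,0,0,0],
    [50,0,0,0,0,0,0],
  ],
)

```text
time_s: 7.25
tcp_pos: [0.5883, -0.1095, 0.1879]
ee_rot: [[0.985, 0.174, 0.01], [0.175, -0.982, -0.068], [-0.002, 0.068, -0.998]]
wrist_force: [-0.9, -0.2, -3.0]
gripper_width: 0.615
gripper_force: 30.0
```

```bash
python3 - <<'E'
from h import *
s,c,W=wcloud(); print(s["time_s"],s["tcp_pos"],np.round(s["ee_rot"],3).tolist(),s["wrist_force"],s["gripper_width"])
save(c,"w5.png")
R=np.array(s["ee_rot"]); t=(W-s["tcp_pos"])@R
# ring in tool coordinates: top-surface points
m=(np.abs(t[...,2]+.0025)<.003)&(np.hypot(t[...,0],t[...,1])<.032)&(np.abs(t[...,1])<.0262)
q=t[m]; print("ringtop",len(q),q.min(0),q.max(0))
from scipy.optimize import least_squares
# outer front edge: for y-bins, max x
P=[]
for y in np.arange(-.016,.017,.002):
    k=q[np.abs(q[:,1]-y)<.001]
    if len(k)>3: P.append((np.percentile(k[:,0],98),y))
P=np.array(P); print(P.round(4).tolist())
print("x0",np.median(P[:,0]-np.sqrt(.027**2-P[:,1]**2)))
# pin seen
X=W[np.isfinite(W[...,2])&(W[...,2]>.128)&(W[...,2]<.15)&(np.hypot(W[...,0]-.59,W[...,1]+.108)<.02)]
print("pin",len(X),X.mean(0) if len(X) else "",(X.max(0)+X.min(0))/2 if len(X) else "")
E
```

```text
7.25 [ 0.58828787 -0.1094983   0.1878816 ] [[0.985, 0.174, 0.01], [0.175, -0.982, -0.068], [-0.002, 0.068, -0.998]] [-0.89140042 -0.17377513 -3.04147232] 0.6152622691334945
ringtop 4629 [-0.02937265 -0.02619322 -0.00432738] [0.0247111  0.02619697 0.00049182]
[[0.0198, -0.016], [0.0208, -0.014], [0.0217, -0.012], [0.0224, -0.01], [0.0229, -0.008], [0.0234, -0.006], [0.0236, -0.004], [0.0241, -0.002], [0.0244, 0.0], [0.0241, 0.002], [0.0234, 0.004], [0.0229, 0.006], [0.0228, 0.008], [0.0219, 0.01], [0.0207, 0.012], [0.0199, 0.014], [0.0188, 0.016]]
x0 -0.0029089671459684406
pin 49 [ 0.59644348 -0.10898804  0.13069894] [ 0.59549104 -0.10916008  0.13117897]
```

View pics/w5.png

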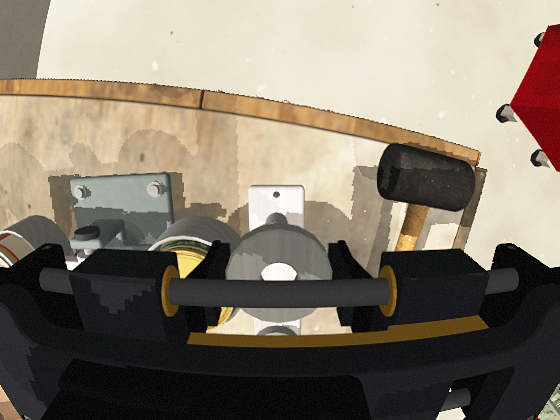

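drive_tool(
  rows=[
    [50,4,3,0,0,0,0],
    [50,0,0,-15,0,0,0],
    [50,0,0,-15,0,0,0],
    [50,0,0,-4,0,0,0],
    [50,0,0,0,0,0,0],
  ],
)

```text
time_s: 7.72
tcp_pos: [0.5923, -0.1056, 0.1544]
ee_rot: [[0.984, 0.176, 0.01], [0.177, -0.982, -0.068], [-0.002, 0.069, -0.998]]
wrist_force: [-0.3, -0.6, -2.2]
gripper_width: 0.617
gripper_force: 30.0
```

```bash
python3 - <<'E'
from h import *
s,c,W=wcloud(); print(s["time_s"],s["tcp_pos"],s["wrist_force"],s["gripper_width"])
cv2.imwrite("pics/w6.png",cv2.resize(c["frame"][170:340,170:390],None,fx=3,fy=3)[:,:,::-1])
E
```

```text
7.7167 [ 0.59231826 -0.1055859   0.15435229] [-0.29182001 -0.62844173 -2.17463425] 0.6172665488554719
```

View pics/w6.png

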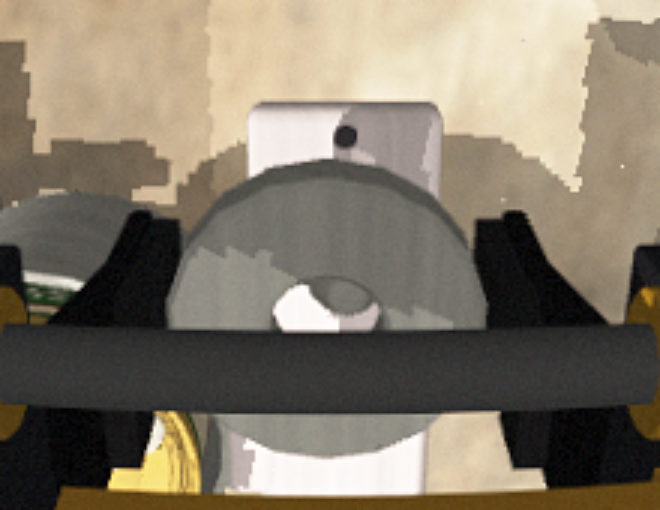

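The pin top shows at crop (340,293), inside the bore (272–382) but about 2 mm to the right. Check x by depth.

```bash
python3 - <<'E'
from h import *
s,c,W=wcloud(); R=np.array(s["ee_rot"]); t=(W-s["tcp_pos"])@R
v,u=np.indices(W.shape[:2]); 
m=np.isfinite(W[...,2])&(W[...,2]>.130)&(W[...,2]<.1475)&(np.hypot(t[...,0]+.0027,t[...,1])<.011)
p=t[m]; print("pin",len(p),p.mean(0).round(4),p.min(0).round(4),p.max(0).round(4),W[m].mean(0).round(4),u[m].mean(),v[m].mean())
m=np.isfinite(W[...,2])&(np.abs(t[...,2]+.0025)<.0025)&(np.abs(t[...,1])<.03)&(np.abs(t[...,0])<.035); 
q=t[m]; r=np.hypot(q[:,0]+.0027,q[:,1]); k=q[(r<.0125)]; print("bore edge",len(k),k.min(0).round(4),k.max(0).round(4))
E
```

```text
pin 211 [-0.0044  0.0011  0.0147] [-0.0103 -0.0098  0.0075] [-0.0003  0.0081  0.0215] [ 0.5892 -0.1087  0.1409] 281.7535545023697 268.86729857819904
bore edge 312 [-0.0024 -0.0123 -0.0031] [ 0.0097  0.012  -0.0001]
```

drive_tool(
  rows=[
    [50,-1,-1.5,-2,0,0,0],
    [50,0,-0.3,-4,0,0,0],
    [50,0,-0.2,-4,0,0,0],
    [50,0,0,0,0,0,0],
  ],
)

```text
time_s: 8.15
tcp_pos: [0.5916, -0.1086, 0.1448]
ee_rot: [[0.985, 0.175, 0.011], [0.175, -0.982, -0.068], [-0.001, 0.069, -0.998]]
wrist_force: [-0.5, 0.3, -2.6]
gripper_width: 0.617
gripper_force: 30.0
```

drive_tool(
  rows=[
    [50,0,-0.2,-2,0,0,0],
    [50,0,-0.2,-2,0,0,0],
    [50,0,0,0,0,0,0],
  ],
)

```text
time_s: 8.4
tcp_pos: [0.5921, -0.109, 0.1412]
ee_rot: [[0.985, 0.175, 0.013], [0.175, -0.982, -0.068], [0.0, 0.069, -0.998]]
wrist_force: [-0.5, -0.4, -1.1]
gripper_width: 0.612
gripper_force: 30.0
```

drive_tool(
  rows=[
    [50,0,-0.1,-2,0,0,0],
    [50,0,0,-2,0.012,0.002,0],
    [50,0,0,0,0,0,0],
  ],
)

```text
time_s: 8.65
tcp_pos: [0.5925, -0.1095, 0.1377]
ee_rot: [[0.985, 0.175, 0.011], [0.175, -0.983, -0.056], [0.002, 0.057, -0.998]]
wrist_force: [-0.5, -2.2, -0.6]
gripper_width: 0.616
gripper_force: 30.0
```

drive_tool(
  rows=[
    [50,0,-1.2,-4,0.0236,0.0043,0],
    [50,0,-0.7,-4,0.0236,0.0043,0],
    [50,0,0,0,0,0,0],
  ],
)

```text
time_s: 8.9
tcp_pos: [0.5927, -0.1118, 0.1295]
ee_rot: [[0.985, 0.174, 0.003], [0.174, -0.985, -0.008], [0.002, 0.009, -1.0]]
wrist_force: [0.3, -1.8, -0.6]
gripper_width: 0.617
gripper_force: 30.0
```

drive_tool(
  rows=[
    [50,0,-0.7,-4,0.0236,0.0043,0],
    [50,0,-0.4,-2,0.012,0.0022,0],
    [50,0,0,0,0,0,0],
  ],
)

```text
time_s: 9.15
tcp_pos: [0.593, -0.1129, 0.1238]
ee_rot: [[0.985, 0.174, -0.003], [0.174, -0.984, 0.026], [0.002, -0.026, -1.0]]
wrist_force: [0.9, -4.1, 0.8]
gripper_width: 0.612
gripper_force: 30.0
```

drive_tool(
  rows=[
    [50,0,-1.3,-2,0.012,0.0022,0],
    [50,0,-0.4,-2,0.012,0.0022,0],
    [50,0,0,0,0,0,0],
  ],
)

```text
time_s: 9.4
tcp_pos: [0.593, -0.1139, 0.12]
ee_rot: [[0.985, 0.175, -0.007], [0.175, -0.983, 0.051], [0.002, -0.052, -0.999]]
wrist_force: [1.3, -3.1, 0.5]
gripper_width: 0.617
gripper_force: 30.0
```

drive_tool(
  rows=[
    [50,0,-0.3,-1.5,0.006,0.001,0],
    [50,0,0,0,0,0,0],
  ],
)

```text
time_s: 9.57
tcp_pos: [0.5925, -0.114, 0.118]
ee_rot: [[0.985, 0.175, -0.009], [0.175, -0.983, 0.057], [0.001, -0.058, -0.998]]
wrist_force: [2.0, -2.9, 1.2]
gripper_width: 0.614
gripper_force: 30.0
```

drive_tool(
  rows=[
    [50,0.5,-0.6,-1.5,0,0,0],
    [50,0,0,-1,0,0,0],
    [50,0,0,0,0,0,0],
  ],
)

```text
time_s: 9.82
tcp_pos: [0.5921, -0.1142, 0.1147]
ee_rot: [[0.985, 0.175, -0.011], [0.175, -0.983, 0.057], [-0.001, -0.058, -0.998]]
wrist_force: [1.1, -2.1, 0.8]
gripper_width: 0.616
gripper_force: 30.0
```

drive_tool(
  rows=[
    [50,0,0,-1,0,0,0],
    [50,0,0,0,0,0,0],
  ],
)

```text
time_s: 9.98
tcp_pos: [0.5922, -0.1143, 0.114]
ee_rot: [[0.985, 0.175, -0.011], [0.175, -0.983, 0.057], [-0.001, -0.058, -0.998]]
wrist_force: [0.0, -1.8, 0.2]
gripper_width: 0.621
gripper_force: 30.0
```

drive_tool(
  rows=[
    [50,0,0,-1,0,0,0],
    [50,0,0,0,0,0,0],
  ],
)

```text
time_s: 10.15
tcp_pos: [0.5923, -0.1144, 0.1132]
ee_rot: [[0.985, 0.175, -0.01], [0.175, -0.983, 0.057], [-0.0, -0.058, -0.998]]
wrist_force: [0.9, -0.4, 0.2]
gripper_width: 0.613
gripper_force: 30.0
```

drive_tool(
  rows=[
    [50,0,0,-1,0,0,0],
    [50,0,0,0,0,0,0],
  ],
)

```text
time_s: 10.32
tcp_pos: [0.5925, -0.1145, 0.1123]
ee_rot: [[0.985, 0.175, -0.01], [0.175, -0.983, 0.057], [0.0, -0.058, -0.998]]
wrist_force: [0.4, -0.5, 0.9]
gripper_width: 0.614
gripper_force: 30.0
```

drive_tool(
  rows=[
    [50,0,0,-1,0,0,0],
    [50,0,0,0,0,0,0],
  ],
)

```text
time_s: 10.48
tcp_pos: [0.5927, -0.1145, 0.1114]
ee_rot: [[0.985, 0.175, -0.01], [0.175, -0.983, 0.057], [0.0, -0.058, -0.998]]
wrist_force: [-0.1, -1.3, 1.0]
gripper_width: 0.615
gripper_force: 30.0
```

```bash
python3 - <<'E'
from h import *
s,c,W=wcloud(); print(s["time_s"],s["tcp_pos"],s["wrist_force"])
R=np.array(s["ee_rot"]); t=(W-s["tcp_pos"])@R
m=np.isfinite(W[...,2])&(t[...,0]>.025)&(t[...,0]<.04)&(np.abs(t[...,1])<.018); p=t[m]; print("bar beyond ring, tool z:",len(p),np.percentile(p[:,2],[10,50,90]))
a=np.c_[p[:,:2],np.ones(len(p))]; print("plane",np.linalg.lstsq(a,p[:,2],rcond=None)[0])
m=np.isfinite(W[...,2])&(np.hypot(t[...,0]+.0027,t[...,1])<.02)&(t[...,2]<.006)&(t[...,2]>-.03); print("ring/pin z",np.percentile(t[m][:,2],[1,5,50,95]))
c=capture("top"); W=cloud(c)
def h(cc,r,lo=.03): 
    p=W[np.isfinite(W[...,2])&(W[...,2]>lo)&(np.hypot(W[...,0]-cc[0],W[...,1]-cc[1])<r)]; return np.median(p[:,2])
u=np.array([-.181,.983]); x=np.array([.983,.181]); o=np.array([.508,.041])
print("left bar",h(o+.165*u,.012),"full tin",h(o+.095*u,.02),"small tin",h(o-.095*u,.02),"S ring",np.median(W[np.hypot(W[...,0]-.4825,W[...,1]+.1288)<.015][:,2]),"right bar",h(o-.165*u,.01))
E
```

```text
10.4833 [ 0.59265342 -0.11450036  0.11136709] [-0.08692344 -1.26967716  0.97893787]
bar beyond ring, tool z: 13598 [-0.10346658 -0.09161523 -0.06580888]
plane [10.8322637   0.02353838 -0.37202221]
ring/pin z [-8.84800897e-03 -6.00635724e-03 -1.76421707e-03 -1.72638897e-05]
left bar 0.10849457178838803 full tin 0.1312074993854441 small tin nan S ring 0.10522775247307362 right bar 0.09374750887550207
  return _methods._mean(a, axis=axis, dtype=dtype,
  ret = ret.dtype.type(ret / rcount)
```

drive_tool(
  rows=[
    [50,0,-0.3,-1,0,0,0],
    [50,0,0,0,0,0,0],
  ],
)

```text
time_s: 10.75
tcp_pos: [0.5928, -0.1148, 0.1104]
ee_rot: [[0.985, 0.175, -0.009], [0.175, -0.983, 0.057], [0.001, -0.058, -0.998]]
wrist_force: [1.3, -0.2, 0.9]
gripper_width: 0.619
gripper_force: 30.0
```

drive_tool(
  rows=[
    [50,0,0,-1,0,0,0],
    [50,0,0,0,0,0,0],
  ],
)

```text
time_s: 10.92
tcp_pos: [0.5928, -0.1148, 0.1094]
ee_rot: [[0.985, 0.175, -0.009], [0.175, -0.983, 0.057], [0.001, -0.057, -0.998]]
wrist_force: [1.0, -0.1, 1.0]
gripper_width: 0.615
gripper_force: 30.0
```

drive_tool(
  rows=[
    [50,0,0,-1,0,0,0],
    [50,0,0,0,0,0,0],
  ],
)

```text
time_s: 11.08
tcp_pos: [0.5928, -0.1148, 0.1084]
ee_rot: [[0.985, 0.175, -0.009], [0.175, -0.983, 0.057], [0.001, -0.057, -0.998]]
wrist_force: [0.4, -0.4, -0.2]
gripper_width: 0.614
gripper_force: 30.0
```

drive_tool(
  rows=[
    [50,0,0,-1,0,0,0],
    [50,0,0,0,0,0,0],
  ],
)

```text
time_s: 11.25
tcp_pos: [0.5927, -0.1148, 0.1074]
ee_rot: [[0.985, 0.175, -0.009], [0.175, -0.983, 0.057], [0.001, -0.057, -0.998]]
wrist_force: [1.3, 0.6, 0.8]
gripper_width: 0.611
gripper_force: 30.0
```

```bash
cat > chk.py <<'E'
from h import *
s=sense(); c=capture("top"); W=cloud(c)
u=np.array([-.181,.983]); x=np.array([.983,.181]); o=np.array([.508,.041])
def md(cc,r,lo=.03,hi=.16):
    p=W[np.isfinite(W[...,2])&(W[...,2]>lo)&(W[...,2]<hi)&(np.hypot(W[...,0]-cc[0],W[...,1]-cc[1])<r)]; return round(float(np.median(p[:,2])),4) if len(p) else None
print(s["time_s"],"L bar",md(o+.165*u,.012),"R bar",md(o-.165*u,.010),"S ring",md(np.array([.4825,-.1288]),.017),"RF ring",md(np.array([.5905,-.109]),.025),"LN seat",md(o+.165*u-.04*x,.008))
s,c,W=wcloud(); R=np.array(s["ee_rot"]); t=(W-s["tcp_pos"])@R
m=np.isfinite(t[...,2])&(t[...,0]>-.02)&(t[...,0]<.022)&(np.abs(t[...,1])<.022)&(t[...,2]>-.03)&(t[...,2]<.003); print("ring/pin tool z",np.percentile(t[m][:,2],[.2,1,3,50,95]).round(4))
m=np.isfinite(t[...,2])&(t[...,0]>.027)&(t[...,0]<.036)&(np.abs(t[...,1])<.017)&(t[...,2]>-.01)&(t[...,2]<.04); print("bar tool z",m.sum(),np.percentile(t[m][:,2],[5,50,95]).round(4))
save(c,"chk%d.png"%(s["time_s"]*100))
E
python3 chk.py
```

```text
11.25 L bar 0.1097 R bar 0.0926 S ring 0.1053 RF ring 0.1096 LN seat 0.1099
ring/pin tool z [-0.0108 -0.0095 -0.0077 -0.0017 -0.0002]Traceback (most recent call last):
  File "chk.py", line 9, in <module>
    m=np.isfinite(t[...,2])&(t[...,0]>.027)&(t[...,0]<.036)&(np.abs(t[...,1])<.017)&(t[...,2]>-.01)&(t[...,2]<.04); print("bar tool z",m.sum(),np.percentile(t[m][:,2],[5,50,95]).round(4))
                                                                                                                                               ~~~~~~~~~~~~~^^^^^^^^^^^^^^^^^^^^^
    return _quantile_unchecked(
        a, q, axis, out, overwrite_input, method, keepdims, weights)
    return _ureduce(a,
                    func=_quantile_ureduce_func,
    ...<5 lines>...
                    overwrite_input=overwrite_input,
                    method=method)
    r = func(a, **kwargs)
    result = _quantile(arr,
                       quantiles=q,
    ...<2 lines>...
                       out=out,
                       weights=wgt)
    slices_having_nans = np.isnan(arr[-1, ...])
                                  ~~~^^^^^^^^^
IndexError: index -1 is out of bounds for axis 0 with size 0
```

drive_tool(
  rows=[
    [50,0,0,-1,0,0,0],
    [50,0,0,0,0,0,0],
  ],
)

```text
time_s: 11.52
tcp_pos: [0.5924, -0.1147, 0.1062]
ee_rot: [[0.985, 0.175, -0.01], [0.175, -0.983, 0.057], [-0.0, -0.058, -0.998]]
wrist_force: [-0.4, 0.9, -0.8]
gripper_width: 0.615
gripper_force: 30.0
```

drive_tool(
  rows=[
    [50,0,0,-1,0,0,0],
    [50,0,0,0,0,0,0],
  ],
)

```text
time_s: 11.68
tcp_pos: [0.5924, -0.1148, 0.1052]
ee_rot: [[0.985, 0.175, -0.01], [0.175, -0.983, 0.057], [-0.0, -0.058, -0.998]]
wrist_force: [-0.3, 0.9, 0.2]
gripper_width: 0.615
gripper_force: 30.0
```

drive_tool(
  rows=[
    [50,0,0,-1,0,0,0],
    [50,0,0,0,0,0,0],
  ],
)

```text
time_s: 11.85
tcp_pos: [0.5924, -0.1148, 0.1042]
ee_rot: [[0.985, 0.175, -0.01], [0.175, -0.983, 0.057], [-0.0, -0.058, -0.998]]
wrist_force: [-0.5, 1.0, 0.6]
gripper_width: 0.615
gripper_force: 30.0
```

drive_tool(
  rows=[
    [50,0,0,-1,0,0,0],
    [50,0,0,0,0,0,0],
  ],
)

```text
time_s: 12.02
tcp_pos: [0.5925, -0.1149, 0.1033]
ee_rot: [[0.985, 0.175, -0.01], [0.175, -0.983, 0.057], [0.0, -0.058, -0.998]]
wrist_force: [-0.5, 1.1, 0.6]
gripper_width: 0.617
gripper_force: 30.0
```

```bash
sed -i '/bar tool z/d' chk.py; python3 chk.py
```

```text
12.0167 L bar 0.1082 R bar 0.0935 S ring 0.1062 RF ring 0.106 LN seat 0.1086
ring/pin tool z [-0.0136 -0.012  -0.0097 -0.0017 -0.0003]
```

drive_tool(
  rows=[
    [50,0,0,-1,0,0,0],
    [50,0,0,0,0,0,0],
  ],
)

```text
time_s: 12.28
tcp_pos: [0.5926, -0.1149, 0.1024]
ee_rot: [[0.985, 0.175, -0.01], [0.175, -0.983, 0.057], [0.0, -0.057, -0.998]]
wrist_force: [-1.0, 1.6, 1.2]
gripper_width: 0.617
gripper_force: 30.0
```

drive_tool(
  rows=[
    [50,0,0,-1,0,0,0],
    [50,0,0,0,0,0,0],
  ],
)

```text
time_s: 12.45
tcp_pos: [0.5926, -0.115, 0.1017]
ee_rot: [[0.985, 0.175, -0.01], [0.175, -0.983, 0.056], [0.0, -0.057, -0.998]]
wrist_force: [-1.7, 0.0, 2.3]
gripper_width: 0.613
gripper_force: 30.0
```

```bash
python3 chk.py
```

```text
12.45 L bar 0.11 R bar 0.0924 S ring 0.1049 RF ring 0.1048 LN seat 0.1098
ring/pin tool z [-0.0134 -0.0122 -0.0091 -0.0017 -0.0003]
```

drive_tool(
  rows=[
    [50,0,0,-1,0,0,0],
    [50,0,0,0,0,0,0],
  ],
)

```text
time_s: 12.72
tcp_pos: [0.5926, -0.115, 0.1017]
ee_rot: [[0.984, 0.175, -0.01], [0.176, -0.983, 0.056], [0.001, -0.057, -0.998]]
wrist_force: [-3.3, 1.9, 7.6]
gripper_width: 0.621
gripper_force: 30.0
```

drive_tool(
  rows=[
    [50,0,0,-1,0,0,0],
    [50,0,0,0,0,0,0],
  ],
)

```text
time_s: 12.88
tcp_pos: [0.5927, -0.115, 0.1016]
ee_rot: [[0.984, 0.176, -0.009], [0.176, -0.983, 0.056], [0.001, -0.057, -0.998]]
wrist_force: [-4.9, 1.4, 10.2]
gripper_width: 0.619
gripper_force: 30.0
```

drive_tool(
  rows=[
    [50,0,0,-1,0,0,0],
    [50,0,0,0,0,0,0],
  ],
)

```text
time_s: 13.05
tcp_pos: [0.5927, -0.115, 0.1016]
ee_rot: [[0.984, 0.176, -0.009], [0.176, -0.983, 0.056], [0.001, -0.057, -0.998]]
wrist_force: [-6.9, 2.1, 14.7]
gripper_width: 0.618
gripper_force: 30.0
```

drive_tool(
  rows=[
    [50,-0.5,0,1.5,0,0,0],
    [50,0,0,1.5,0,0,0],
    [50,0,0,0,0,0,0],
  ],
)

```text
time_s: 13.3
tcp_pos: [0.5926, -0.115, 0.1018]
ee_rot: [[0.985, 0.175, -0.008], [0.175, -0.983, 0.056], [0.002, -0.057, -0.998]]
wrist_force: [0.4, -0.2, 0.6]
gripper_width: 0.614
gripper_force: 30.0
```

```bash
python3 chk.py; python3 - <<'E'
import cv2,glob
f=sorted(glob.glob("pics/chk*.png"),key=lambda n:int(n.split("chk")[-1][:-4]))[-1]
a=cv2.imread(f)[170:340,170:390]; cv2.imwrite("pics/w7.png",cv2.resize(a,None,fx=3,fy=3))
E
```

```text
13.3 L bar 0.1096 R bar 0.0926 S ring 0.1051 RF ring 0.1038 LN seat 0.1096
ring/pin tool z [-0.0132 -0.0122 -0.0094 -0.0017 -0.0002]
```

View pics/w7.png

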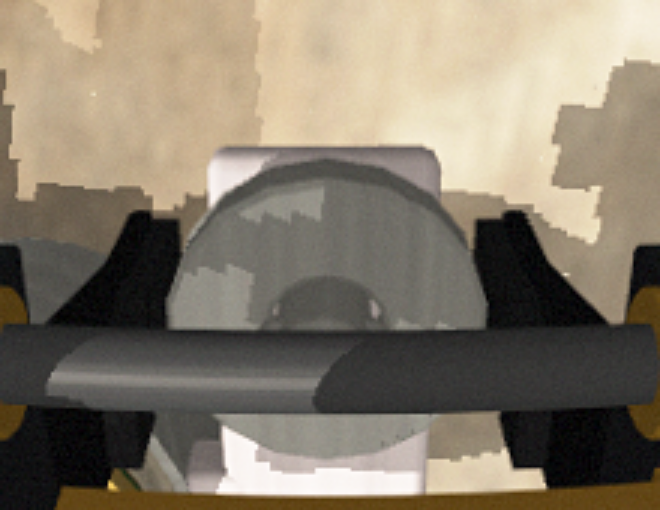

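The ring lies on the bar with a ball showing above it at crop (272,320). Bring the arm level while holding, then release.

drive_tool(
  rows=[
    [50,0,0.3,3,-0.018,-0.0033,0],
    [50,0,0.3,3,-0.018,-0.0033,0],
    [50,0,0.3,2.7,-0.017,-0.003,0],
    [50,0,0,0,0,0,0],
    [50,0,0,0,0,0,0],
  ],
)

```text
time_s: 13.82
tcp_pos: [0.5922, -0.1136, 0.1103]
ee_rot: [[0.984, 0.176, 0.0], [0.176, -0.984, 0.003], [0.001, -0.003, -1.0]]
wrist_force: [0.9, -0.4, -0.9]
gripper_width: 0.615
gripper_force: 30.0
```

```bash
python3 chk.py
```

```text
13.8167 L bar 0.1014 R bar 0.1006 S ring 0.1135 RF ring 0.1125 LN seat 0.101
ring/pin tool z [-0.0136 -0.0125 -0.0094 -0.0017 -0.0003]
```

drive_tool(
  rows=[
    [68,0,0,0,0,0,0],
    [72,0,0,0,0,0,0],
    [75,0,0,0,0,0,0],
    [75,0,0,0,0,0,0],
  ],
)

```text
time_s: 14.25
tcp_pos: [0.5921, -0.1141, 0.1101]
ee_rot: [[0.985, 0.175, -0.0], [0.175, -0.985, 0.004], [0.0, -0.004, -1.0]]
wrist_force: [-0.1, -0.4, 1.0]
gripper_width: 0.739
gripper_force: 0.0
```

drive_tool(
  rows=[
    [75,0,0,8,0,0,0],
    [75,0,0,15,0,0,0],
    [75,0,0,30,0,0,0],
    [75,0,0,40,0,0,0],
    [75,0,0,40,0,0,0],
  ],
)

```text
time_s: 14.67
tcp_pos: [0.5915, -0.1142, 0.2447]
ee_rot: [[0.985, 0.175, -0.002], [0.175, -0.985, 0.003], [-0.001, -0.004, -1.0]]
wrist_force: [1.9, -0.2, 0.1]
gripper_width: 0.747
gripper_force: 0.0
```

drive_tool(
  rows=[
    [75,-20,35,10,0,0,0],
    [75,-20,35,0,0,0,0],
    [75,-20,35,0,0,0,0],
    [75,-20,35,0,0,0,0],
    [75,-20,35,0,0,0,0],
  ],
)

```text
time_s: 15.08
tcp_pos: [0.491, 0.0621, 0.2541]
ee_rot: [[0.985, 0.175, 0.001], [0.174, -0.985, 0.004], [0.002, -0.004, -1.0]]
wrist_force: [0.7, 1.1, 0.2]
gripper_width: 0.751
gripper_force: 0.0
```

drive_tool(
  rows=[
    [75,-20,35,0,0,0,0],
    [75,-20,35,0,0,0,0],
    [75,-20,35,0,0,0,0],
    [75,-20,35,0,0,0,0],
    [75,-20,35,0,0,0,0],
  ],
)

```text
time_s: 15.5
tcp_pos: [0.3909, 0.2373, 0.2543]
ee_rot: [[0.985, 0.175, 0.001], [0.175, -0.984, 0.005], [0.002, -0.005, -1.0]]
wrist_force: [0.9, 1.1, -0.9]
gripper_width: 0.751
gripper_force: 0.0
```

drive_tool(
  rows=[
    [75,0,0,0,0,0,0],
    [75,0,0,0,0,0,0],
    [75,0,0,0,0,0,0],
    [75,0,0,0,0,0,0],
    [75,0,0,0,0,0,0],
  ],
)

```text
time_s: 15.92
tcp_pos: [0.3928, 0.2349, 0.2533]
ee_rot: [[0.985, 0.173, 0.0], [0.173, -0.985, 0.003], [0.001, -0.003, -1.0]]
wrist_force: [0.1, -0.3, 0.5]
gripper_width: 0.751
gripper_force: 0.0
```

```bash
python3 chk.py|head -1; python3 - <<'E'
from h import *
s=sense();print(s["tcp_pos"],s["wrist_force"])
c=capture("top"); W=cloud(c)
cv2.imwrite("pics/t2.png",cv2.resize(c["frame"][130:310,110:420],None,fx=2.5,fy=2.5,interpolation=cv2.INTER_CUBIC)[:,:,::-1])
p=W[np.isfinite(W[...,2])&(W[...,2]>.106)&(W[...,2]<.12)&(np.hypot(W[...,0]-.5905,W[...,1]+.109)<.034)]
print(len(p),cv2.minEnclosingCircle(p[:,:2].astype(np.float32)),np.median(p,0))
q=np.c_[p[:,:2]-p[:,:2].mean(0),np.ones(len(p))]; print(np.linalg.lstsq(q,p[:,2],rcond=None)[0])
for n,cc,lo in(("RF",(.590,-.109),.12),("RN",(.4825,-.1288),.12)):
    k=W[np.isfinite(W[...,2])&(W[...,2]>lo)&(W[...,2]<.16)&(np.hypot(W[...,0]-cc[0],W[...,1]-cc[1])<.018)]; print(n,k.mean(0),k[:,2].max(),len(k))
E
```

```text
15.9167 L bar 0.1019 R bar 0.1003 S ring 0.1127 RF ring 0.1124 LN seat None
[0.39277646 0.23498888 0.25326123] [-0.27527679  0.06341586  0.47575403]
567 ((0.59093177318573, -0.11153647303581238), 0.027443133294582367) [ 0.58894045 -0.10999946  0.11217436]
[0.00491037 0.00094778 0.11214517]
RF [ 0.58980697 -0.11028209  0.12672101] 0.13405020190063746 57
RN [ 0.4828504  -0.13005368  0.1267479 ] 0.13413206258907595 60Traceback (most recent call last):
  File "chk.py", line 8, in <module>
    m=np.isfinite(t[...,2])&(t[...,0]>-.02)&(t[...,0]<.022)&(np.abs(t[...,1])<.022)&(t[...,2]>-.03)&(t[...,2]<.003); print("ring/pin tool z",np.percentile(t[m][:,2],[.2,1,3,50,95]).round(4))
                                                                                                                                             ~~~~~~~~~~~~~^^^^^^^^^^^^^^^^^^^^^^^^^^
    return _quantile_unchecked(
        a, q, axis, out, overwrite_input, method, keepdims, weights)
    return _ureduce(a,
                    func=_quantile_ureduce_func,
    ...<5 lines>...
                    overwrite_input=overwrite_input,
                    method=method)
    r = func(a, **kwargs)
    result = _quantile(arr,
                       quantiles=q,
    ...<2 lines>...
                       out=out,
                       weights=wgt)
    slices_having_nans = np.isnan(arr[-1, ...])
                                  ~~~^^^^^^^^^
IndexError: index -1 is out of bounds for axis 0 with size 0
```

View pics/t2.png

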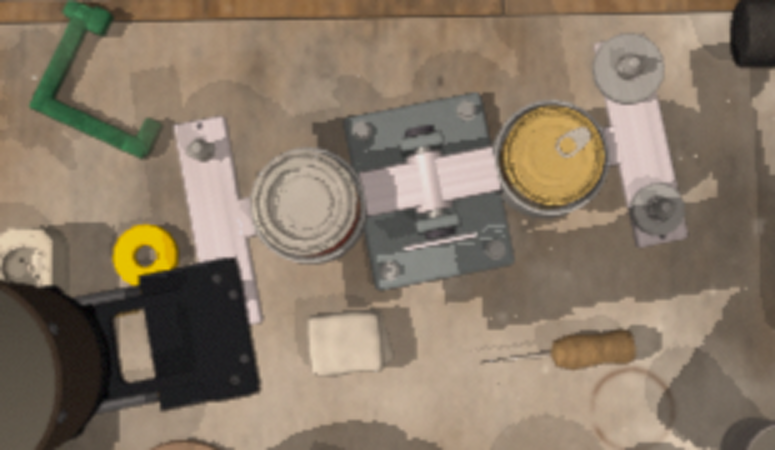

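The large weight now sits at (628,68) on the right far spigot. Its top is at 0.112, the same height as the seated small one at (657,208), and the arm is level to about 0.005 rad. Let it settle briefly and hand in.

drive_tool(
  rows=[
    [75,0,0,0,0,0,0],
    [75,0,0,0,0,0,0],
    [75,0,0,0,0,0,0],
    [75,0,0,0,0,0,0],
    [75,0,0,0,0,0,0],
  ],
)

```text
time_s: 16.48
tcp_pos: [0.3922, 0.236, 0.2532]
ee_rot: [[0.985, 0.175, 0.0], [0.175, -0.985, 0.004], [0.001, -0.003, -1.0]]
wrist_force: [0.2, 0.1, 0.3]
gripper_width: 0.752
gripper_force: 0.0
```

drive_tool(
  rows=[
    [75,0,0,0,0,0,0],
    [75,0,0,0,0,0,0],
    [75,0,0,0,0,0,0],
    [75,0,0,0,0,0,0],
    [75,0,0,0,0,0,0],
  ],
)

```text
time_s: 16.9
tcp_pos: [0.3922, 0.236, 0.2532]
ee_rot: [[0.985, 0.175, 0.0], [0.175, -0.984, 0.004], [0.001, -0.003, -1.0]]
wrist_force: [-0.4, 0.7, -0.1]
gripper_width: 0.746
gripper_force: 0.0
```

```bash
python3 chk.py 2>/dev/null|head -1; python3 -c "
from station import *
print(finish_job())"
```

```text
16.9 L bar 0.1018 R bar 0.1 S ring 0.1126 RF ring 0.1123 LN seat None
the job is handed in; nothing more can be done
None
```

I moved the large weight from the left near spigot to the right far spigot and handed the job in at about 17 s; no verdict came back. The arm rested within about 0.006 rad of level, the weight lay flat level with the small one, and I measured no more than about 17 N of pressing force, though I never saw the 10 N click itself.

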